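# Slide the bronze bush off the stub shaft into the yellow cradle

## Task

Slide the bronze bush off the open end of the stub shaft and lay it on its round side in the yellow cradle, along the groove and with its whole length in it. The shaft points a few degrees off and its finish is delicate, so feel your way along it and never let the bush press on shaft or fixture harder than about 20 N. Set the bush down gently rather than dropping it, let go, and leave everything else where it is.

Things in the scene. Friction and masses are not known exactly. Their poses are not given: they have to be found in the camera images.
- fixture: Fixture fixed to the bench: dark perforated base plate, 160 mm in x, 260 mm in y, 20 mm thick; a grey angle plate 100 mm wide stands across its -y end (y -110 to -90 mm, top 155 mm above the bench) with a round boss 48 mm across, to y = -74 mm. Origin: underside centre of the base plate; +y points from the angle plate to the stub's open end.
- stub_end (a point): Where the free end of the steel stub shaft would be if true (fixture axes; 75 mm from its origin along +y, 120 mm above the bench). The stub, 20 mm thick, sticks out of the boss along about +y, rigidly held, but points up to 0.08 rad left or right and 0.04 rad up or down (not measured), turned about the point 105 mm back from here along -y.
- bush: Bronze bush, a hollow cylinder: outside 48 mm, bore 24 mm, 30 mm long, 0.25 to 0.47 kg. Origin: its centre; y: bore axis. It hangs on the stub (2 mm play all round, bore top on the shaft, so centre 2 mm below the shaft axis), centre 26 to 34 mm from the fixture's origin along -y. It may sit askew: its axis does not show the stub's. Grip lightly (20 to 30 N): a hard squeeze jams it on the shaft.
- cradle_yellow: Yellow cradle fixed to the bench, 60 x 60 mm, with an open V groove (120 degrees, 36 mm wide at the top, full length) along its y axis. Origin: centre of its underside. V bottom at 20 mm, top edges at 30.4 mm. The bush lying in it along the groove has its centre 47.7 mm above the origin.
- cradle_grey: Dark grey cradle of the same shape and size, fixed; the second bush lies in it.
- bush2: the second, identical bronze bush, already lying in the grey cradle; leave it alone
- black_ring: dark steel ring 84 mm across, 30 mm high, lying at the back; leave it alone
- carton: cardboard carton 70 x 70 x 130 mm high; leave it alone
- can: red can, 90 mm across, 110 mm high; leave it alone
- tin: green tin 100 x 75 x 50 mm; leave it alone
- wrench: steel wrench lying on the bench; leave it alone
- hammer: hammer lying on the bench; leave it alone
- offcut: steel offcut 90 x 30 x 20 mm; leave it alone
Not all that is in view belongs to the job. What is shaped like the bush but purple is not meant.

How it is judged:
By the outcome, as a careful person would: the job done as asked, in the order asked, and still so for the second after the job is handed in, with the robot touching nothing.
It also fails if it takes over 72 s, if anything falls off the work surface, if the arm or the gripper's body presses on something with over 40 N, if the wrist force passes 120 N, or if a joint passes its speed limit or range.

## Robot

A 6-joint arm with a two-finger parallel gripper is mounted at the origin on the work surface. World frame = base frame: x ahead of the robot, y to its left, z up, the work surface at z = 0. Lengths are in m, angles in rad, forces in N, time in s.
With the tool pointing down it reaches from about 0.3 to 0.775 m from the base axis. Payload 14.6 kg.
Tool frame: the origin (TCP) lies at the very end of the fingers, on their centre line; the grasp point (between the pads) lies 19 mm behind it (manip.pinch_z is the distance from the TCP to the grasp point, in m); z points along the fingers, y is the line along which they close (so a half turn about z gives the same grasp; the last joint's range is limited). The gripper opens to 85 mm and grips with 20 to 120 N. Pads are 22 mm wide; open, the fingers measure 114 mm over their backs; the gripper's body (76 mm by 85 mm) begins 54 mm behind the grasp point. The pads swing forward as they close: fully open they stand 13 mm farther back than shut.
Start: joints at [1.205, 0.3, 1.521, -0, 1.321, -0.067], TCP at [0.162, 0.526, 0.205] pointing down, gripper open.
Joint ranges: [-3.03, 3.03], [-0.79, 2.21], [0.23, 2.52], [-1.04, 4.18], [0, 3.07], [-2.55, 2.55]. Speed limits (rad/s): [2.22, 2.22, 2.57, 3.14, 3.14, 3.14].

## Interface

Orientations are given as a rotation vector (axis times angle).
In Python, from rig import manip, command_gripper, kin, sensors, imaging, close_job gives the robot as it stands. Calls block until the motion is done:
- manip.reach(position, orientation): joint-space move of the TCP to a pose.
- manip.movel(position, attitude=None, rate=0.15, stop_force=None): straight line of the TCP; attitude=None keeps the orientation; rate is the mean speed in m/s. With stop_force (N) it stops when the force on the tool has changed by that much, and returns True; else False.
- manip.move_joints(angles): joint-space move.
- command_gripper(opening, strength=None): finger opening in m; strength is the grip in N (None keeps the last); returns when the fingers have stopped.
- manip.pause(seconds).
- kin.ik(position, orientation): joint angles nearest the present ones, or None.
- sensors.read_state(): the state.
- imaging.snapshot(name): name is "scene" or "top"; returns the picture (400x640x3 uint8, red, green, blue); there is no depth.
- imaging.get_calibration(name): a dict with "fovy" (degrees; the focal length in pixels is half the picture's height over the tangent of half this angle, whatever the lens; pixels are square), "cx", "cy" (the principal point, pixels), "rvec" (rotation vector, rad) and "tvec" (3), from world to camera coordinates, as OpenCV has them. Camera axes: x right, y down, z forward; pixel columns grow to the right and rows downward; lengths in m; the calibration is good to about 2 mm. A picture is of the moment at which its call begins. get_calibration takes no time and is no camera call.
A pose or a line that the arm cannot do raises manip.IKError and nothing moves.
- close_job(): hands the job in; it is judged then, once.
The state is a dict: "time": time; "joints": joint angles; "qd": joint speeds; "joint_efforts": joint torques, N m; "eef_pos": TCP position; "tool_rot": TCP orientation; "contact_force": force on the tool from outside, world axes, zero at the start; "wrist_torque": the same for the moment, N m; "opening": finger opening in m; "gripper_force": force on a finger pad.
Only numpy, scipy, OpenCV 4.12 (cv2) and the standard library are available. Lean on these libraries where they do the work, as an engineer would, in place of code of your own. Each camera call takes 0.05 s, during which the arm holds its last target. There are 200 camera calls.

## Working session

There is one attempt and no reset: what is moved stays moved. The work goes in short steps, each a Python script; the robot and the scene stay as the last script left them, time stands still between calls to the robot, and variables do not carry over. Pictures are saved under pics/ and viewed, at most 10 in all, crops included, and the job is handed in when it is done.

```bash
ls; mkdir -p pics; python3 - <<'E'
from rig import manip, sensors, imaging
import cv2
for n in("scene","top"):
    im=imaging.snapshot(n); cv2.imwrite(f"pics/{n}0.png",im[:,:,::-1]); print(n,imaging.get_calibration(n))
print(sensors.read_state(), manip.pinch_z)
E
```

```text
pics
scene {'fovy': 51.094092683189125, 'cx': 314.89112394873695, 'cy': 193.24088464484268, 'rvec': array([ 1.88892016,  1.51796978, -0.63189502]), 'tvec': array([-0.12936811, -0.28516746,  1.5139151 ])}
top {'fovy': 57.42897538658833, 'cx': 318.64889156648235, 'cy': 199.09766676192646, 'rvec': array([ 2.00668967, -2.20882749,  0.25716912]), 'tvec': array([0.0332966 , 0.52967442, 0.92065644])}
{'time': 0.1, 'joints': array([ 1.20542861e+00,  3.00441334e-01,  1.52149846e+00,  1.57769906e-05,
        1.32070815e+00, -6.66249164e-02]), 'qd': array([-1.10071003e-03,  7.31754364e-05, -1.38945285e-03, -1.06506331e-03,
        1.12868134e-03, -4.23253449e-05]), 'joint_efforts': array([ 3.40851539e-04, -5.44372237e+01, -3.62378347e+01, -1.19378888e-04,
        3.03545843e-03, -8.73951194e-06]), 'eef_pos': array([0.16180473, 0.5254194 , 0.20417261]), 'tool_rot': array([-4.67491150e-01, -3.10637071e+00,  1.61385488e-03]), 'contact_force': array([-0.64844521, -0.68794853, -0.02887563]), 'wrist_torque': array([0.02637906, 0.00279174, 0.06613034]), 'gripper_force': 0.0, 'opening': 0.08519763263711404} 0.0187
```

View pics/scene0.png

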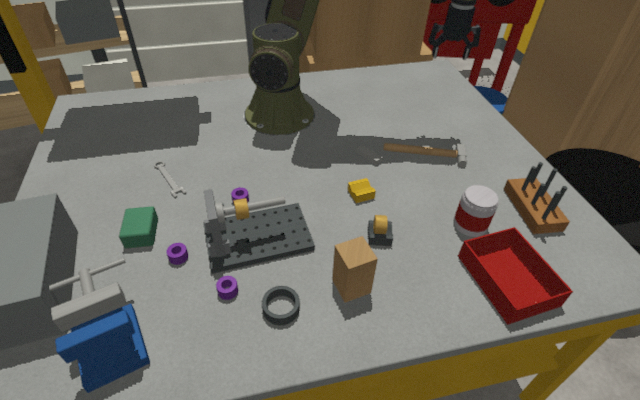

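View pics/top0.png

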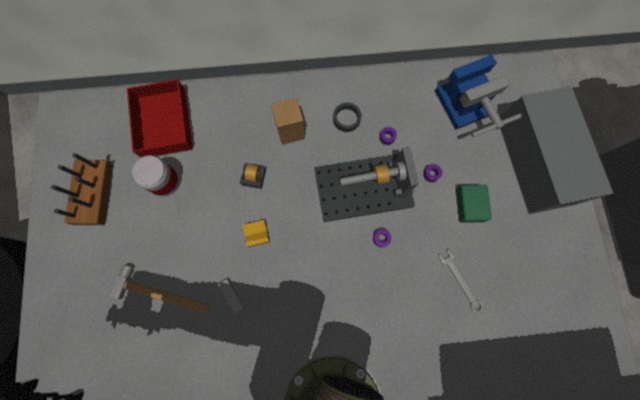

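Candidates for the bush:
- Bronze on the stub: top (382,173), scene (241,209). This is my choice.
- Bronze in the grey cradle: top (254,172), bush2, so not this one.
- Purple rings: top (388,135), (433,172) and (382,237), so not these.

Next is a close crop to check the choice.

```bash
python3 - <<'E'
import cv2, numpy as np
t=cv2.imread("pics/top0.png"); s=cv2.imread("pics/scene0.png")
a=cv2.resize(t[140:230,305:435],None,fx=6,fy=6,interpolation=cv2.INTER_CUBIC)  # 780x540
b=cv2.resize(s[175:275,190:325],None,fx=5.8,fy=5.8,interpolation=cv2.INTER_CUBIC)
cv2.imwrite("pics/c1.png",a); cv2.imwrite("pics/c2.png",b)
for n,im in(("top",t),("scene",s)):
    h=cv2.cvtColor(im,cv2.COLOR_BGR2HSV)
    for nm,lo,hi in(("orange",(8,120,90),(22,255,255)),("yellow",(22,150,90),(32,255,255))):
        k,l,st,c=cv2.connectedComponentsWithStats(cv2.inRange(h,lo,hi))
        print(n,nm,[(st[i].tolist(),c[i].round(1).tolist()) for i in range(1,k) if st[i,4]>40])
E
```

```text
top orange [([273, 99, 30, 28, 540], [287.0, 112.6]), ([65, 160, 41, 64, 1249], [87.4, 194.2]), ([245, 164, 13, 18, 178], [250.6, 172.4]), ([376, 165, 13, 18, 199], [382.2, 173.7]), ([70, 176, 10, 16, 88], [73.9, 184.4]), ([243, 220, 26, 27, 517], [255.5, 232.9])]
top yellow []
scene orange [([0, 0, 66, 133, 1998], [30.8, 68.0]), ([314, 0, 46, 70, 1086], [336.0, 32.3]), ([357, 0, 75, 67, 1174], [390.0, 34.3]), ([516, 0, 22, 50, 87], [526.4, 24.3]), ([520, 0, 25, 54, 81], [533.7, 27.2]), ([29, 3, 11, 13, 45], [33.6, 8.0]), ([508, 179, 44, 46, 799], [531.2, 198.3]), ([348, 186, 17, 17, 69], [355.6, 195.7]), ([233, 199, 16, 20, 237], [241.1, 208.1]), ([546, 207, 23, 18, 231], [556.0, 217.2]), ([374, 215, 14, 19, 217], [380.1, 223.8]), ([347, 271, 26, 25, 203], [359.3, 283.9]), ([279, 314, 361, 86, 6882], [478.8, 368.6])]
scene yellow [([0, 0, 55, 133, 2205], [28.2, 70.6]), ([517, 0, 27, 54, 423], [529.7, 27.0]), ([504, 24, 8, 16, 61], [507.2, 31.1]), ([348, 179, 27, 24, 450], [361.0, 190.0]), ([264, 314, 376, 86, 10044], [477.2, 369.0])]
```

View pics/c1.png

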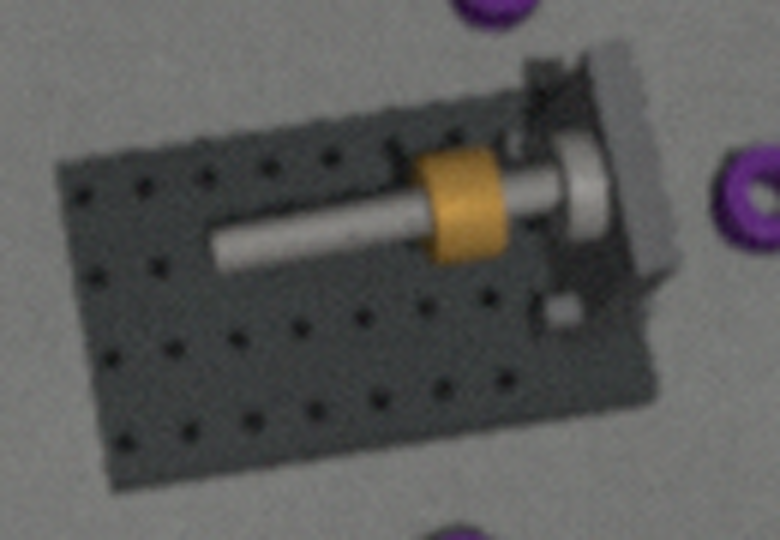

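View pics/c2.png

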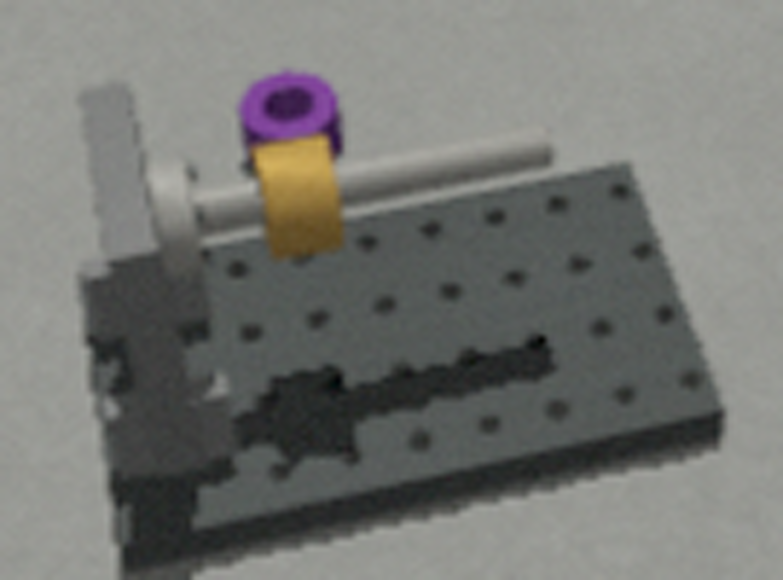

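The crop confirms it: a bronze band round the stub, centre about (382,174) in top. The stub tip is at top (340.8,182) and scene (284.8,200.3), and its root at top (397.8,171.2). Next I triangulate and look at the yellow cradle.

```bash
cat > h.py <<'E'
import numpy as np, cv2, json
from scipy.spatial.transform import Rotation as R
from rig import imaging
def ray(n,p):
    c=imaging.get_calibration(n); f=200/np.tan(np.radians(c["fovy"])/2)
    M=R.from_rotvec(c["rvec"]).as_matrix(); o=-M.T@c["tvec"]
    d=M.T@np.array([(p[0]-c["cx"])/f,(p[1]-c["cy"])/f,1]); return o,d/np.linalg.norm(d)
def onz(n,p,z):
    o,d=ray(n,p); return o+d*(z-o[2])/d[2]
def proj(n,P):
    c=imaging.get_calibration(n); f=200/np.tan(np.radians(c["fovy"])/2)
    q=R.from_rotvec(c["rvec"]).as_matrix()@np.asarray(P)+c["tvec"]; return np.array([c["cx"]+f*q[0]/q[2],c["cy"]+f*q[1]/q[2]])
def tri(a,b):
    (o1,d1),(o2,d2)=ray("top",a),ray("scene",b)
    A=np.array([d1,-d2]).T; t=np.linalg.lstsq(A,o2-o1,rcond=None)[0]
    p,q=o1+d1*t[0],o2+d2*t[1]; return (p+q)/2,np.linalg.norm(p-q)
E
python3 - <<'E'
from h import *
np.set_printoptions(precision=4,suppress=True)
T=lambda u,v:(305+u/6-.4,140+v/6-.4); S=lambda u,v:(190+u/5.8-.4,175+v/5.8-.4)
for n in("top","scene"): print(n,"cam",ray(n,(320,200))[0])
TL,BL,BR,E1=[onz("top",T(*p),.02) for p in((57,163),(112,490),(657,397),(528,92))]
sR,sF=[onz("scene",S(*p),.02) for p in((630,163),(722,410))]
for k,v in dict(TL=TL,BL=BL,BR=BR,E1=E1,sR=sR,sF=sF).items(): print(k,v)
print("yaws", [np.degrees(np.arctan2(*(-(b-a))[[0,1]]*[1,1])) for a,b in((BR,BL),(E1,TL))], np.linalg.norm(BL-BR),np.linalg.norm(TL-BL),np.linalg.norm(sR-sF))
print("tip",tri(T(216,252),S(550,147)))
print("root",tri(T(557,187),S(200,208)))
(oa,da),(ob,db)=ray("top",T(216,252)),ray("top",T(557,187)); n1=np.cross(da,db)
(oa,da),(ob,db)=ray("scene",S(550,147)),ray("scene",S(200,208)); n2=np.cross(da,db)
d=np.cross(n1,n2); d/=np.linalg.norm(d); print("axis dir",d*np.sign(d[1]))
print("bush",tri(T(464,205),S(298,197)))
t=cv2.imread("pics/top0.png"); s=cv2.imread("pics/scene0.png")
a=cv2.resize(t[210:255,230:280],(400,360),interpolation=cv2.INTER_CUBIC)
b=cv2.resize(s[170:210,337:387],(450,360),interpolation=cv2.INTER_CUBIC)[:,:400]
cv2.imwrite("pics/c3.png",np.hstack([a,b]))
h=cv2.cvtColor(t,cv2.COLOR_BGR2HSV); m=cv2.inRange(h[210:255,230:280],(15,110,60),(35,255,255))
c=max(cv2.findContours(m,0,2)[0],key=cv2.contourArea)[:,0]+[230,210]
w=np.array([onz("top",p,.03)[:2] for p in c],np.float32)
print(cv2.minAreaRect(w), cv2.boxPoints(cv2.minAreaRect(c.astype(np.float32))))
E
```

```text
top cam [0.3128 0.0102 1.0155]
scene cam [ 1.2868 -0.1759  0.8385]
TL [ 0.635  -0.0149  0.02  ]
BL [ 0.4758 -0.0253  0.02  ]
BR [ 0.4952 -0.2821  0.02  ]
E1 [ 0.6493 -0.2435  0.02  ]
sR [ 0.4781 -0.0241  0.02  ]
sF [ 0.635  -0.0146  0.02  ]
yaws [np.float64(175.6804898433167), np.float64(176.43426647500388)] 0.2574879526875824 0.15953281471367886 0.15715735648104534
tip (array([ 0.5578, -0.0748,  0.1176]), np.float64(0.002633344023601727))
root (array([ 0.5706, -0.2214,  0.1248]), np.float64(0.0032200234193497496))
axis dir [-0.0872  0.9951 -0.0476]
bush (array([ 0.5678, -0.1819,  0.12  ]), np.float64(0.0032227272591570503))
((0.46028292179107666, 0.16100236773490906), (0.06395385414361954, 0.06263288110494614), 8.218110084533691) [[241.3412 224.0353]
 [264.3177 218.9294]
 [269.3765 241.6941]
 [246.4    246.8   ]]
```

View pics/c3.png

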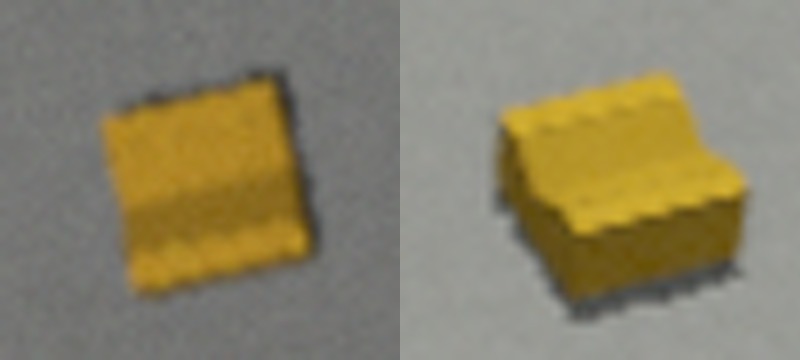

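Top-left panel: the cradle groove runs roughly image-horizontal, i.e. roughly along world y, with lands at the top and bottom edges. Its top-face corners are at crop (104,120), (278,80), (310,248) and (135,295). In the right panel they are at (100,115), (272,72), (345,187) and (175,235).

Now I move to the bush and close in small steps while watching the force.

```bash
cat >> h.py <<'E'
from rig import manip, command_gripper, sensors, kin
np.set_printoptions(precision=4,suppress=True)
def att(a,pitch=0):   # bore heading = +y turned by a (ccw); fingers close across it
    y=np.array([np.cos(a),np.sin(a),0]); z=np.array([0,0,-1.])
    return R.from_matrix(np.array([np.cross(y,z),y,z]).T).as_rotvec()
def force(n=4):
    f=[]
    for _ in range(n): manip.pause(.02); f.append(sensors.read_state()["contact_force"])
    return np.mean(f,0)
E
python3 - <<'E'
from h import *
for n,ps,k,o in(("top",[(104,120),(278,80),(310,248),(135,295)],8,(230,210)),("scene",[(100,115),(272,72),(345,187),(175,235)],9,(337,170))):
    w=np.array([onz(n,(o[0]+p[0]/k-.45,o[1]+p[1]/k-.45),.0304)[:2] for p in ps]); print(n,w.round(4).tolist(),w.mean(0))
    print([np.linalg.norm(w[i]-w[i-1]).round(4) for i in range(4)])
a=.085; c=np.array([.567,-.181,.118]); per=np.array([np.cos(a),np.sin(a),0])
print("f0",force())
manip.reach(c+[0,0,.12],att(a)); manip.movel(c+[0,0,.04],rate=.15)
print("hit",manip.movel(c+[0,0,-.0135],rate=.06,stop_force=6))
f0=force(8); print("f0",f0)
for op in(.060,.056,.053,.051,.050):
    command_gripper(op,20); f=force(); s=sensors.read_state(); print(op,s["opening"],f-f0,(f-f0)@per,s["gripper_force"],s["time"])
    if abs((f-f0)@per)>3: break
E
```

```text
top [[0.4861, 0.1946], [0.4942, 0.1349], [0.4359, 0.1278], [0.4258, 0.1872]] [0.4605 0.1611]
[np.float64(0.0607), np.float64(0.0603), np.float64(0.0587), np.float64(0.0603)]
scene [[0.4358, 0.1298], [0.4272, 0.1905], [0.4842, 0.1961], [0.4941, 0.1372]] [0.4603 0.1634]
[np.float64(0.0588), np.float64(0.0613), np.float64(0.0573), np.float64(0.0598)]
f0 [-0.49   -0.1075  0.2178]
hit False
f0 [-0.2112 -0.1389  0.0544]
0.06 0.05988864445107111 [ 0.2828  0.5936 -0.099 ] 0.33216924421386923 0.0 5.3333
0.056 0.05623366074278036 [ 0.6552  0.1083 -0.5532] 0.6619842228356959 0.0 5.6167
0.053 0.05289354383797476 [ 0.1696 -0.0137 -0.0274] 0.16780523306024148 0.0 5.9
0.051 0.05086235063940768 [ 0.1112  0.2551 -0.2707] 0.1324574091760268 0.0 6.1833
0.05 0.0498038638411803 [0.2695 0.1865 0.2406] 0.2844078750069195 0.0 6.4667
```

```bash
python3 - <<'E'
from h import *
a=.085; per=np.array([np.cos(a),np.sin(a),0]); f0=np.array([-.21,-.14,.05])
for op in(.049,.0483,.0478,.047,.045,.042):
    command_gripper(op,22); f=force(); s=sensors.read_state(); print(op,s["opening"],f-f0,(f-f0)@per,s["gripper_force"],s["wrist_torque"],s["time"])
    if abs((f-f0)@per)>4 or s["gripper_force"]>15: break
E
```

```text
0.049 0.04902743462710551 [ 0.2412 -0.0662  0.2533] 0.2347505994143546 0.0 [ 0.0182 -0.0218 -0.0521] 6.75
0.0483 0.048161928917728435 [-0.0359  0.0828  0.2399] -0.02871646847899689 0.0 [ 0.0217 -0.0176  0.0001] 7.0333
0.0478 0.04786931732238431 [ 0.0582 -0.1073 -0.1823] 0.04890617162424035 0.0 [ 0.0383 -0.0338 -0.0123] 7.3167
0.047 0.04691175771463631 [-0.1296 -0.0661 -0.1452] -0.13478357634253257 0.0 [ 0.0291 -0.0077 -0.0273] 7.6
0.045 0.045316016996083064 [0.102  0.1848 0.1872] 0.11735939241017901 0.0 [-0.0228  0.0015 -0.0099] 7.8833
0.042 0.04174513181520837 [ 0.05    0.0657 -0.4086] 0.0554259278974819 0.0 [ 0.0315 -0.0062 -0.0116] 8.1667
```

```bash
python3 - <<'E'
from h import *
t=imaging.snapshot("top")[:,:,::-1]; s=imaging.snapshot("scene")[:,:,::-1]
cv2.imwrite("pics/full_t1.png",t);cv2.imwrite("pics/full_s1.png",s)
a=cv2.resize(t[130:220,320:420],(400,360)); b=cv2.resize(s[160:250,190:290],(400,360),interpolation=cv2.INTER_CUBIC)
cv2.imwrite("pics/c4.png",np.hstack([a,b])); st=sensors.read_state(); print(st["eef_pos"],st["tool_rot"])
print(proj("scene",[.567,-.181,.118]),proj("top",[.567,-.181,.118]))
E
```

```text
[ 0.567  -0.181   0.1045] [2.125  2.3138 0.    ]
[240.7334 208.8111] [380.851  174.3063]
```

View pics/c4.png

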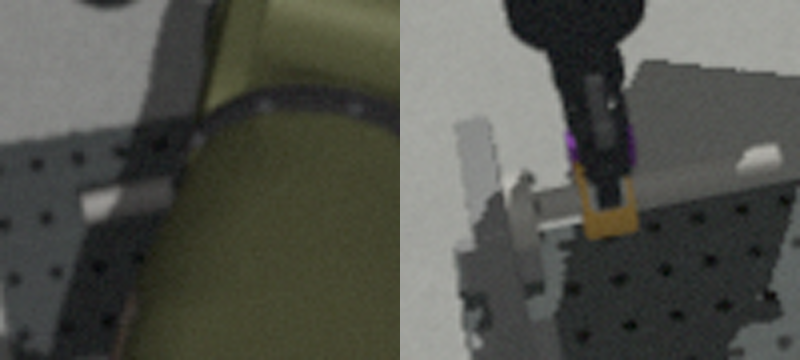

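```bash
python3 - <<'E'
from h import *
o,d=ray("scene",(242,211.2))
for x in(.588,.60): print(o+d*(x-o[0])/d[0])
# bush top/bottom silhouette rows in scene0 crop: top edge v=137 (u 292), bottom v=252 (u 305); predict for centre
c0=np.array([.567,-.181,0])
for z in(.114,.116,.118,.120):
    th=np.linspace(0,2*np.pi,180); P=[proj("scene",c0+[.024*np.cos(t),0,z+.024*np.sin(t)]) for t in th]
    v=np.array(P)[:,1]; print(z,v.min(),v.max())
print("seen",175+137/5.8-.4,175+252/5.8-.4)
s=sensors.read_state(); print(s["opening"],s["gripper_force"],s["joint_efforts"])
E
```

```text
[ 0.588  -0.1788  0.1306]
[ 0.6    -0.1787  0.1427]
0.114 200.086186954421 219.87136669517187
0.116 199.4913890178757 219.30331993137764
0.118 198.89479867492838 218.73371044645964
0.12 198.29622735959677 218.1625317828657
seen 198.2206896551724 218.04827586206895
0.04220425877731628 0.0 [ -0.0002 -62.7113 -33.5593  -0.0001   0.0007   0.    ]
```

```bash
python3 - <<'E'
from h import *
print("start tcp",proj("scene",[.162,.526,.205]),proj("scene",[.162,.526,.218]),"now",proj("scene",[.567,-.181,.1045]))
s0=cv2.imread("pics/scene0.png");s=cv2.imread("pics/full_s1.png")
a=cv2.resize(s0[15:75,415:495],(400,300),interpolation=cv2.INTER_CUBIC);b=cv2.resize(s[165:225,200:280],(400,300),interpolation=cv2.INTER_CUBIC)
cv2.imwrite("pics/c5.png",cv2.convertScaleAbs(np.hstack([a,b]),alpha=1.7))
E
```

```text
start tcp [446.0256  69.6548] [446.9721  65.8891] now [241.3181 212.7149]
```

View pics/c5.png

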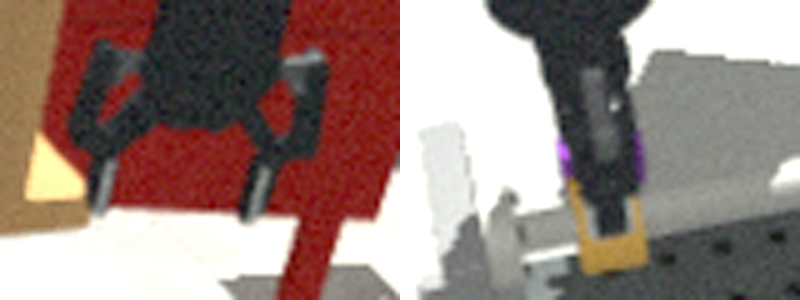

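The fingertips show about 25–30 mm higher than the stated TCP, both in the start picture and here: tip at scene (242,212), beside the bush's shoulder. So the fingers closed just above the widest part without touching. I reopen, go lower with a force stop, and close again.

```bash
python3 - <<'E'
from h import *
a=.085; per=np.array([np.cos(a),np.sin(a),0])
command_gripper(.075,22)
print("hit",manip.movel([.567,-.181,.0785],rate=.05,stop_force=4)); f0=force(8)
for op in(.054,.051,.0495,.0485,.0475,.046):
    command_gripper(op,20); f=force(); s=sensors.read_state(); print(op,s["opening"],f-f0,(f-f0)@per,s["gripper_force"],s["wrist_torque"],s["time"])
    if abs((f-f0)@per)>3 or s["gripper_force"]>12: break
s=imaging.snapshot("scene")[:,:,::-1];cv2.imwrite("pics/full_s2.png",s)
E
```

```text
hit False
0.054 0.05411485143989604 [ 0.4061  0.6052 -0.2781] 0.45605932464330734 0.0 [-0.006  -0.0666  0.012 ] 9.9
0.051 0.051230502363202896 [0.2315 0.5784 0.1283] 0.2797884510289525 0.0 [ 0.0115  0.0094 -0.0147] 10.1833
0.0495 0.049358339571420995 [ 0.3616 -0.2307 -0.2276] 0.3406921499851386 0.0 [-0.0304 -0.0032 -0.0165] 10.4667
0.0485 0.0488442245934162 [ 0.0335 -0.0091 -0.005 ] 0.03263564024273488 0.0 [-0.057   0.013   0.0195] 10.75
0.0475 0.04786870071157723 [1.4993 0.1037 0.502 ] 1.502683849139043 0.5732627870020224 [ 0.0048 -0.176   0.0324] 11.0333
0.046 0.0465949064715084 [1.727  0.5533 1.8886] 1.7677035487699067 20.352566444998956 [ 0.0929 -0.1934 -0.0255] 11.3167
```

```bash
python3 - <<'E'
from h import *
command_gripper(.042,26); f=force(6); s=sensors.read_state(); print("grip",s["opening"],f,s["gripper_force"])
p=s["eef_pos"].copy()
def go(q):
    global p; p=np.array(q,float); manip.movel(p,rate=.02); return force(5)
def probe(d,step=.0005,n=9,lim=4.):
    """step along d until force opposing d grows by lim"""
    global p; fb=force(5); L=[]
    for i in range(n):
        f=go(p+np.array(d)*step); L.append(-(f-fb)@d)
        if L[-1]>lim: break
    print(d,np.round(L,1),p,f)
probe([0,0,1.],n=9,lim=6)
print(sensors.read_state()["time"])
E
```

```text
grip 0.04626276732457741 [1.7743 1.0106 3.6413] 27.19203541026218
[0, 0, 1.0] [5. 8.] [ 0.5672 -0.181   0.0797] [-0.0819  0.0403 -4.3229]
12.4333
```

```bash
cat > p.py <<'E'
from h import *
class G: p=sensors.read_state()["eef_pos"].copy()
def go(q,rate=.02,n=5):
    G.p=np.array(q,float); manip.movel(G.p,rate=rate); return force(n)
def probe(d,step=.0005,n=9,lim=4.):
    d=np.array(d,float); fb=force(5); L=[]
    for i in range(n):
        f=go(G.p+d*step); L.append(round(-(f-fb)@d,1))
        if L[-1]>lim: break
    print(d,L,G.p,f)
E
python3 - <<'E'
from p import *
probe([0,0,1],n=8); z1=G.p[2]; go(G.p-[0,0,.0015])
x0=G.p.copy(); probe([1,0,0],n=8,lim=3.5); a=G.p[0]; go(x0); probe([-1,0,0],n=8,lim=3.5); b=G.p[0]; go([(a+b)/2,x0[1],x0[2]])
print(G.p,force(6),sensors.read_state()["time"])
E
```

```text
[0. 0. 1.] [np.float64(0.2), np.float64(0.3), np.float64(0.6), np.float64(0.4), np.float64(0.3), np.float64(0.1), np.float64(4.1)] [ 0.5669 -0.181   0.0829] [ 0.5238 -0.6056 -8.1229]
[1. 0. 0.] [np.float64(-0.5), np.float64(-0.0), np.float64(-0.3), np.float64(-0.1), np.float64(0.3), np.float64(4.3)] [ 0.5699 -0.181   0.0814] [-4.5906  0.1665 -3.3853]
[-1.  0.  0.] [np.float64(0.2), np.float64(-0.0), np.float64(5.0)] [ 0.5654 -0.181   0.0814] [ 5.0162 -0.6141 -5.9697]
[ 0.5677 -0.181   0.0814] [-0.0928 -0.2166 -4.4726] 19.1833
```

```bash
cat >> p.py <<'E'
B=np.array([0,-.2,-4.4])
def slide(yend,sx,sz,step=.004):
    p0=G.p.copy(); off=np.zeros(3); mx=0
    while G.p[1]<yend-1e-4:
        dy=min(step,yend-G.p[1]); y=G.p[1]+dy
        q=p0+off+np.array([sx,1,sz])*(y-p0[1])
        hit=manip.movel(q,rate=.04,stop_force=6); G.p=q if not hit else sensors.read_state()["eef_pos"].copy()
        f=force(3)-B; mx=max(mx,np.linalg.norm(f))
        for k in range(5):
            e=f*[1,0,1]
            if np.linalg.norm(e)<1.8 : break
            c=.0006*e/np.linalg.norm(e); off+=c; f=go(G.p+c,n=3)-B
            print("fix",G.p,f)
        if np.linalg.norm(f)>9: print("ABORT",f); return False
    print("end",G.p,"off",off,"max",mx,"t",sensors.read_state()["time"]); return True
def centre(i):
    x0=G.p.copy(); e=np.eye(3)[i]; r=[]
    for sg in(1,-1):
        probe(sg*e,step=.0007,n=6,lim=3); r.append(G.p[i]); go(x0,rate=.03,n=1)
    x0[i]=sum(r)/2; go(x0); print("centred",G.p)
E
python3 - <<'E'
from p import *
go([.5677,-.181,.0810])
if slide(-.145,-.085,-.028): centre(0); centre(2)
print(sensors.read_state()["time"])
E
```

```text
end [ 0.5646 -0.145   0.08  ] off [0. 0. 0.] max 0.7446820684743983 t 22.2167
[1. 0. 0.] [np.float64(0.2), np.float64(1.7), np.float64(6.9)] [ 0.5667 -0.145   0.08  ] [-6.9951 -0.0292 -1.4888]
[-1. -0. -0.] [np.float64(0.3), np.float64(0.2), np.float64(0.6), np.float64(3.8)] [ 0.5618 -0.145   0.08  ] [ 3.4443 -0.0308 -5.3691]
centred [ 0.5643 -0.145   0.08  ]
[0. 0. 1.] [np.float64(-0.1), np.float64(-0.2), np.float64(0.9), np.float64(11.3)] [ 0.5643 -0.145   0.0828] [  3.6541  -1.3308 -15.9213]
[-0. -0. -1.] [np.float64(-0.2), np.float64(-0.1), np.float64(1.1), np.float64(10.2)] [ 0.5643 -0.145   0.0772] [-3.2618  1.5297  5.9126]
centred [ 0.5643 -0.145   0.08  ]
29.2833
```

```bash
python3 - <<'E'
from p import *
slide(-.048,-.091,-.028,.006)
s=sensors.read_state(); print(s["eef_pos"],s["contact_force"],s["gripper_force"],s["wrist_torque"],s["time"])
im=imaging.snapshot("scene")[:,:,::-1];t=imaging.snapshot("top")[:,:,::-1];cv2.imwrite("pics/full_s3.png",im);cv2.imwrite("pics/full_t3.png",t)
cv2.imwrite("pics/c6.png",np.hstack([cv2.resize(im[150:250,210:310],(400,400),interpolation=cv2.INTER_CUBIC),cv2.resize(t[130:230,290:390],(400,400),interpolation=cv2.INTER_CUBIC)]))
E
```

```text
end [ 0.5554 -0.048   0.0771] off [0. 0. 0.] max 1.1317005242216842 t 35.1833
[ 0.5554 -0.048   0.0771] [-0.6937 -0.5285 -4.6076] 31.829470659722574 [ 0.0178  0.0733 -0.0106] 35.1833
```

View pics/c6.png

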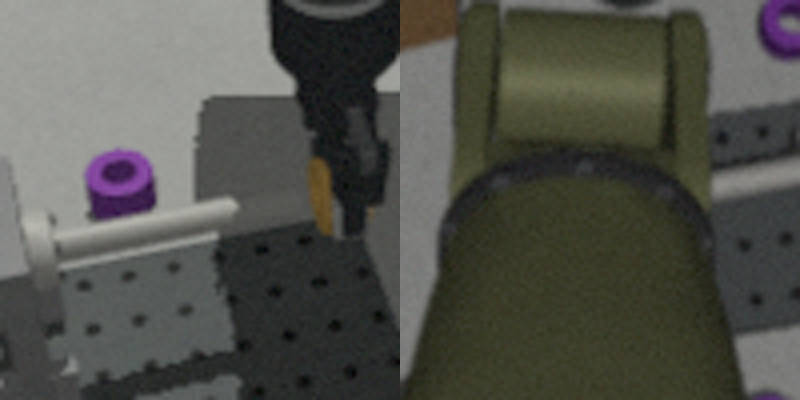

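The bush's left edge is at scene px 288, past the stub tip at px 285, and the forces stayed near free weight. It's off the end. Next I back off a little further, lift, and carry it to a point above the cradle.

```bash
python3 - <<'E'
from p import *
q=G.p+np.array([-.091,1,-.028])*.02
print(manip.movel(q,rate=.06,stop_force=6))
manip.movel(q+[0,0,.06],rate=.15)
c=np.array([.461,.1622,0]); A=att(.135)
manip.reach(c+[0,0,.10],A); manip.movel(c+[0,0,.022],rate=.1); 
print(force(6),sensors.read_state()["time"])
im=imaging.snapshot("scene")[:,:,::-1];cv2.imwrite("pics/full_s4.png",im)
cv2.imwrite("pics/c7.png",cv2.resize(im[140:220,310:410],(750,600),interpolation=cv2.INTER_CUBIC))
E
```

```text
False
[ 0.1994 -0.0561 -4.1635] 38.2167
```

View pics/c7.png

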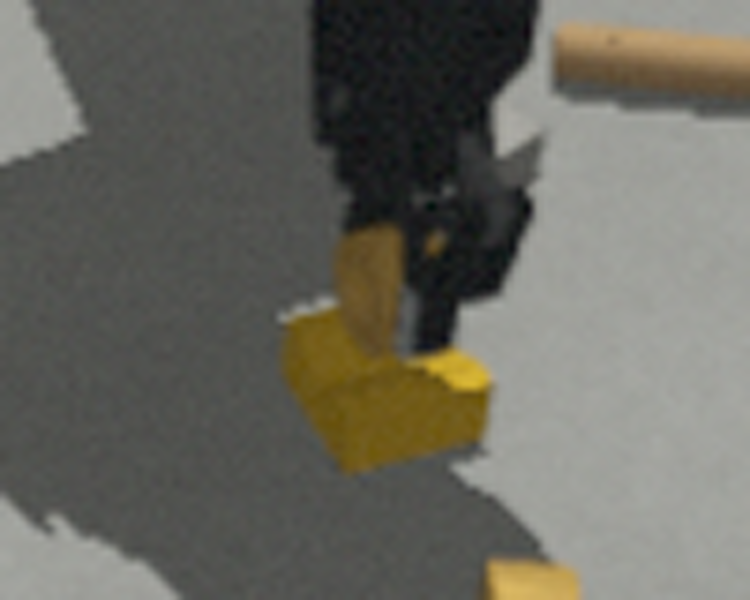

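The bush hangs over the groove, with its left end at crop x 337 and the cradle spanning 285–490. Lowering by feel now.

```bash
python3 - <<'E'
from p import *
F=force(6); G.p=sensors.read_state()["eef_pos"].copy()
G.p=G.p-[0,0,.008]; manip.movel(G.p,rate=.04,stop_force=3)
for i in range(24):
    f=go(G.p-[0,0,.0006],n=3)-F
    if np.hypot(f[0],f[2])>.9: print(G.p,f,sensors.read_state()["wrist_torque"])
    if abs(f[0])>1.2: f=go(G.p+[.0006*np.sign(f[0]),0,0],n=3)-F; print(" x",G.p,f)
    if f[2]>3.2: break
print(G.p,f,sensors.read_state()["time"])
E
```

```text
[0.4612 0.1623 0.0132] [-0.8963  0.1084 -0.1455] [-0.0106  0.0121  0.0016]
[0.4612 0.1623 0.009 ] [-1.3252 -0.3748  4.5219] [-0.0697  0.1104 -0.0056]
 x [0.4606 0.1623 0.009 ] [ 0.8482 -0.3751  2.8059]
[0.4606 0.1623 0.0084] [-1.7464 -1.9277  9.7663] [-0.0745  0.3258 -0.0049]
 x [0.46   0.1623 0.0084] [ 4.3557 -0.9888  9.7107]
[0.46   0.1623 0.0084] [ 4.3557 -0.9888  9.7107] 42.3083
```

The bush seated at the predicted height. I ease off, centre it and release gently.

```bash
python3 - <<'E'
from p import *
print(go([.4605,.1623,.0088]))
for op in(.0475,.049,.053,.065): command_gripper(op,20); s=sensors.read_state(); print(s["opening"],s["gripper_force"],s["contact_force"])
command_gripper(.08); print(manip.movel(G.p+[0,0,.08],rate=.06,stop_force=4))
manip.movel(G.p+[0,0,.18],rate=.2)
manip.move_joints([1.205,0.3,1.521,0,1.321,-0.067]); print(sensors.read_state()["time"])
im=imaging.snapshot("scene")[:,:,::-1];t=imaging.snapshot("top")[:,:,::-1]
cv2.imwrite("pics/full_s5.png",im);cv2.imwrite("pics/full_t5.png",t)
cv2.imwrite("pics/c8.png",np.hstack([cv2.resize(im[165:215,335:385],(400,400),interpolation=cv2.INTER_CUBIC),cv2.resize(t[207:257,230:280],(400,400),interpolation=cv2.INTER_CUBIC)]))
E
```

```text
[ 3.8458 -0.5239  3.8478]
0.04761584966841084 1.4600638535921462 [ 2.8327 -0.8715  2.1795]
0.04848027833484701 0.0 [0.0119 0.6162 0.141 ]
0.052793414085306634 0.0 [-0.5402 -0.0548 -0.0716]
0.06505429197991261 0.0 [ 0.0029 -0.422   0.2133]
False
47.7167
```

View pics/c8.png

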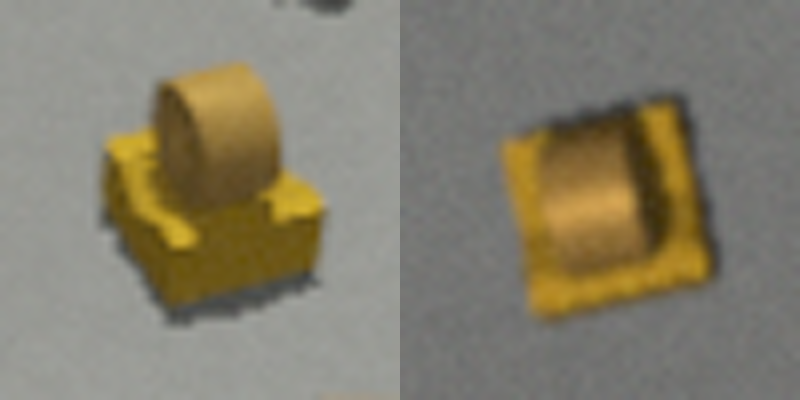

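The bush lies along the groove near the middle of the cradle: crop (595,200) in the top panel, with cradle visible beyond both ends. The robot is clear.

```bash
python3 -c "
from rig import close_job; print(close_job())"
```

```text
the job is handed in; nothing more can be done
None
```

The bronze bush is off the stub and lying along the groove of the yellow cradle, whole length in it, released gently; the robot was clear by 47.7 s, the highest contact force I read on the shaft was about 12 N, and the job is handed in.

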